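# Lock the night-light into its bayonet mount

## Task

Put the night-light that has two lugs on its foot into the square mount with the oblong slot: lower the lugs through the slot, push down against the spring, give it a quarter-turn either way so that it locks with the lugs square across the slot, then let go. Leave the plain-footed night-light standing where it is.

Things in the scene. Friction and masses are not known exactly. Their poses are not given: they have to be found in the camera images.
- lamp_center (a point): Centre of the night-light to mount, 49 mm above its underside. White plastic, 98 mm tall, loose, upright, 0.13 kg. From below: grey cross-bar 84 mm long, 18 wide, 8 thick, whose ends are the two lugs; round neck 36 mm wide up to 27 mm; straight round body 46 mm wide from 27 to 75 mm (grip here from above, any yaw); frosted dome on top. x along the lugs (both ways alike), z up.
- mount_top (a point): Centre of the top face of the fixed bayonet mount: white square block 128 x 128 mm, 32 mm tall. Slot 98 x 48 mm through its 8 mm top plate: x along the slot, y across, z up. Below is a hollow 100 x 100 mm with a sprung plate. When the lamp's underside is over 16 mm below the top face, its lugs are under the plate and can turn. Nearby a like block has a round well, no slot: not the mount.
- spring_plate (a joint): Travel (m) of the grey sprung plate in the mount: 0 up, its top 10 mm below the mount's top face (the lamp rests there, lugs still in the slot); 0.012 fully down, 22 mm below. Needs 3 N at first, 7 N at the end. After the quarter-turn and release it lifts the lugs against the top plate and holds the lamp upright, underside 16 mm below the top face (0.006).
- plain_lamp_center (a point): Centre, 49 mm above the underside, of the other loose night-light, to be left alone: same body and dome, 98 mm tall, but with a plain round grey foot 84 mm wide and 8 mm thick, no lugs.
Things that resemble listed ones, but are neither listed nor needed, are in the scene too. What is shaped like the part that bears mount_top but orange is not meant.

How it is judged:
By the outcome, as a careful person would: the job done as asked, in the order asked, and still so for the second after the job is handed in, with the robot touching nothing.
It also fails if it takes over 45 s, if anything falls off the work surface, if the arm or the gripper's body presses on something with over 40 N, if the wrist force passes 120 N, or if a joint passes its speed limit or range.

## Robot

A 6-joint arm with a two-finger parallel gripper is mounted at the origin on the work surface. World frame = base frame: x ahead of the robot, y to its left, z up, the work surface at z = 0. Lengths are in mm, angles in rad, forces in N, time in s.
With the tool pointing down it reaches from about 275 to 750 mm from the base axis. Payload 10.2 kg.
Tool frame: the origin (TCP) lies on the front face of the gripper's body, between the roots of the fingers; the fingertips stand 73 mm ahead of it and the grasp point (between the pads) lies 54 mm ahead of it; z points along the fingers, y is the direction in which the jaws open and shut (so a half turn about z gives the same grasp; the last joint's range is limited). The gripper opens to 85 mm and grips with 20 to 120 N. Pads are 22 mm wide; open, the fingers measure 114 mm over their backs; the gripper's body (76 mm by 85 mm) begins 54 mm behind the grasp point. The pads swing forward as they close: fully open they stand 13 mm farther back than shut.
Start: joints at [1.047, 0.313, 1.498, -0, 1.331, -0.223], TCP at [155.562, 501.43, 303.894] pointing down, gripper open.
Joint ranges: [-2.94, 2.94], [-0.97, 2.17], [0.19, 2.56], [-1.23, 4.37], [0.02, 3.11], [-2.88, 2.88]. Speed limits (rad/s): [2.39, 2.39, 3.01, 3.14, 3.14, 3.14].

## Interface

Orientations are given as a unit quaternion [w, x, y, z].
In Python, from rig import ctrl gives the robot as it stands.
- The arm moves only by the tool move_arm, never from a script. Its argument "series" is a list of rows, each a list of 3 entries, a list of its own where there are three numbers: the shift along the tool's x, y, z in mm, then the turn about the tool's z in degrees, then the opening, from 0 (shut) to 1 (fully open). In form: [[[tx, ty, tz], yaw, grip], ...]. A call has 1 to 10 rows; each row is the pose to reach, as a shift and turn from the pose commanded when the call began, along the tool's axes at that moment; what a row does not reach only later rows make up. A row lasts 1/8 s, in which the tool goes at most 62.5 mm and 10.7 degrees, less where a joint would pass 70% of its speed; a pose out of reach is approached as far as the arm can. A call with a gripper value outside its range is refused whole. The fingers move at their own pace and stop on an object; "force" is the grip in N (left out, the last holds). Time passes only in rows, so rows that repeat a pose let the fingers close. It gives the time, the measured TCP pose, the force and the opening at its end, in the units of the state.
- ctrl.sense(): the state, without advancing time (a new reading comes with each control period).
- ctrl.capture(name): name is "scene" or "top"; returns (picture, depth): 420x560x3 uint8, red, green, blue; 420x560 float32, mm along the optical axis (not along the pixel's ray), 0 where there is no reading.
- ctrl.camera_model(name): a dict with "fov_y" (degrees; the focal length in pixels is half the picture's height over the tangent of half this angle, whatever the lens; pixels are square), "cx", "cy" (the principal point, pixels), "dist_coeffs" ([k1, k2, p1, p2, k3] as OpenCV has them; the pictures are not rectified), "rvec" (rotation vector, rad) and "tvec" (3), from world to camera coordinates, as OpenCV has them. Camera axes: x right, y down, z forward; pixel columns grow to the right and rows downward; lengths in mm; the calibration is good to about 2 mm. A picture is of the moment at which its call begins. camera_model takes no time and is no camera call.
- ctrl.finish_job(): hands the job in, once; it reports no verdict.
The state is a dict: "time_s": time; "joints": joint angles; "dq": joint speeds; "tau": joint torques, N m; "eef_pos": TCP position; "ee_rot": TCP orientation; "force": force on the tool from outside, world axes, zero at the start; "wrist_torque": the same for the moment, N m; "grip_width": opening from 0.0 (shut) to 1.0 (fully open).
Only numpy, scipy, OpenCV 4.12 (cv2) and the standard library are available. Lean on these libraries where they do the work, as an engineer would, in place of code of your own. Each camera call takes 0.05 s, during which the arm holds its last target.

## Working session

There is one attempt and no reset: what is moved stays moved. The work goes in short steps, Python scripts to look and compute and a tool call to move; the robot and the scene stay as the last step left them, time stands still between calls to the robot, and variables do not carry over. Pictures are saved under pics/ and viewed, and the job is handed in when it is done.

Besides the shell and the picture viewer there is one more tool, called after "Request:" as name([rows], argument=value, ...), one row to a line, values as JSON. move_arm: Moves the arm, as the interface text tells. Its arguments: {"type":"object","properties":{"series":{"type":"array","items":{"type":"array"}},"force":{"type":"number"}},"required":["series"]}

```bash
mkdir -p pics; cat > h.py <<'E'
import numpy as np, cv2
from rig import ctrl
def cam(n):
    m=ctrl.camera_model(n); f=210/np.tan(np.radians(m['fov_y'])/2)
    K=np.array([[f,0,m['cx']],[0,f,m['cy']],[0,0,1.]]); R=cv2.Rodrigues(np.array(m['rvec'],float))[0]
    return K,np.array(m['dist_coeffs'],float),R,np.array(m['tvec'],float).ravel()
def grab(n,tag):
    p,d=ctrl.capture(n); cv2.imwrite(f'pics/{tag}.png',p[:,:,::-1]); np.savez(f'pics/{tag}.npz',p=p,d=d); return p,d
def world(n,d):
    K,D,R,t=cam(n); h,w=d.shape
    uv=np.stack(np.meshgrid(np.arange(w),np.arange(h)),-1).reshape(-1,1,2).astype(float)
    x=cv2.undistortPoints(uv,K,D).reshape(-1,2); c=np.c_[x,np.ones(len(x))]*d.reshape(-1,1)
    W=(c-t)@R; W[d.ravel()==0]=np.nan
    return W.reshape(h,w,3)
E
python3 - <<'E'
from h import *
s=ctrl.sense(); print(s)
grab('top','top0');grab('scene','sc0')
for n in('top','scene'):
    K,D,R,t=cam(n); print(n,K[0,0],D,-R.T@t)
E
```

```text
{'time_s': 0.0, 'joints': array([ 1.04663127e+00,  3.13447913e-01,  1.49845479e+00, -8.18071776e-06,
        1.33101738e+00, -2.23366355e-01]), 'dq': array([ 0.00012861,  0.00054744, -0.00017509, -0.00019574,  0.00041653,
        0.00227693]), 'tau': array([-4.19538401e-04, -4.12272656e+01, -2.59746015e+01, -2.15596028e-04,
        4.19676522e-03, -8.76751130e-06]), 'eef_pos': array([155.45530836, 501.27392738, 303.32942354]), 'ee_rot': array([-2.38639878e-04,  1.49831993e-01,  9.88711249e-01, -6.19342466e-04]), 'force': array([-0.3221095 , -0.66841085,  0.01464244]), 'wrist_torque': array([ 0.01850355, -0.01142437,  0.0545953 ]), 'grip_width': 1.0017777405035184}
top 526.6765610134828 [-0.1091136  0.         0.         0.         0.       ] [ 358.80098648  -22.75406515 1290.54187711]
scene 527.1897807162472 [-0.14220963  0.          0.          0.          0.        ] [1107.44509809  409.27379523 1063.84247734]
```

```bash
ls
```

```text
h.py
pics
```

View pics/top0.png

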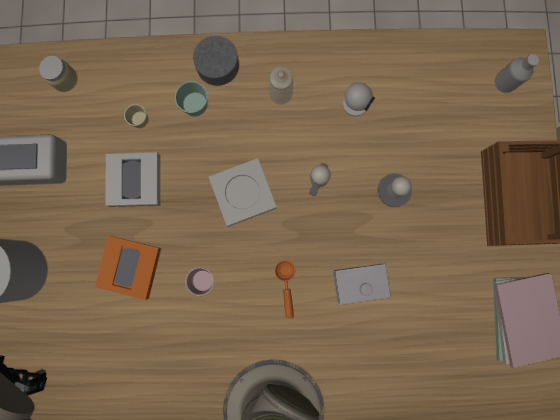

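View pics/sc0.png

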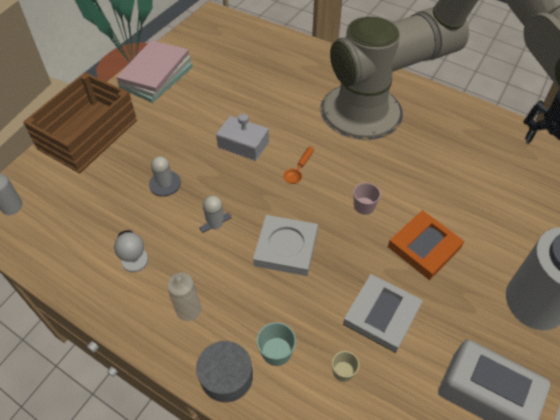

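Candidates in the top view:
- **Lamp with lugs:** (319,177) shows a grey cross-bar. (397,189) has a round grey foot, so it is the plain one.
- **Mount:** (132,180) is a white block with an oblong slot, so it fits. (128,268) is orange, (242,192) has a round well, and (20,160) is a larger appliance, so none of those do.

I'll confirm both choices in enlarged crops and measure them.

```bash
python3 - <<'E'
from h import *
a=np.load('pics/top0.npz'); b=np.load('pics/sc0.npz')
r=lambda im,u,v,s=45: cv2.resize(im[v-s:v+s,u-s:u+s,::-1],(390,290 if 0 else 390),interpolation=cv2.INTER_CUBIC)
cv2.imwrite('pics/crop1.png',np.hstack([r(a['p'],132,180),r(a['p'],319,180)]))
cv2.imwrite('pics/crop2.png',np.hstack([r(b['p'],383,312),r(b['p'],213,212)]))
for n,z in(('top',a),('scene',b)):
    W=world(n,z['d'])
    np.save(f'pics/W{n}.npy',W)
    X=W[...,0];Y=W[...,1];Z=W[...,2]
    pts=[(132,155),(132,205),(110,180),(155,180),(132,180),(319,174),(315,190),(250,110)] if n=='top' else [(355,310),(410,310),(383,310),(213,203),(213,222),(205,226)]
    print(n)
    for u,v in pts: print((u,v),W[v,u].round(1))
E
```

```text
top
(132, 155) [625.2 330.2  34.9]
(132, 205) [504.4 335.9  13.7]
(110, 180) [565.5 385.7  32.1]
(155, 180) [561.8 273.7  32.2]
(132, 180) [565.5 333.9  20.9]
(319, 174) [ 553.8 -119.5   98.6]
(315, 190) [ 529.2 -115.7    7.5]
(250, 110) [737.   39.8   3.9]
scene
(355, 310) [601.5 281.9  33.5]
(410, 310) [538.4 384.1  30.8]
(383, 310) [564.  332.8  21.7]
(213, 203) [ 564.4 -112.3   99.2]
(213, 222) [ 577.  -110.7   39.6]
(205, 226) [ 580.1 -137.1    6.7]
```

View pics/crop1.png

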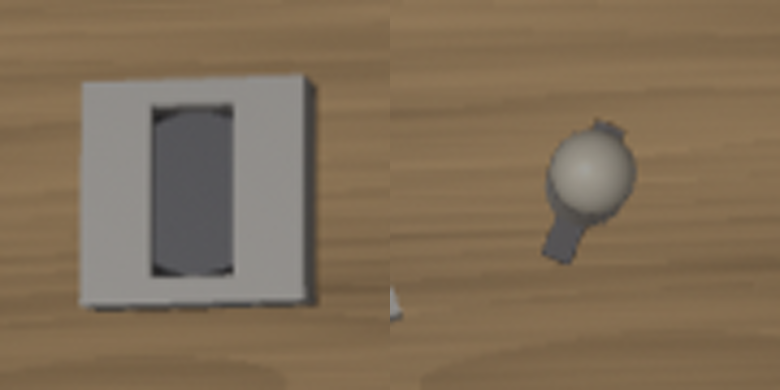

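View pics/crop2.png

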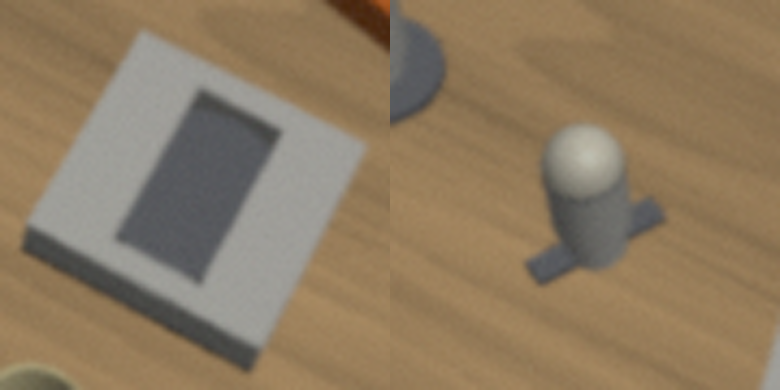

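The crops confirm both: a white block with an oblong slot whose long side runs near world x, and a lamp with a cross-bar. Next I'll fit the poses from both cameras.

```bash
cat > fit.py <<'E'
from h import *
from scipy.optimize import least_squares
def mount(W,p):
    m=(abs(W[...,0]-565)<80)&(abs(W[...,1]-332)<80)&(abs(W[...,2]-32)<5)&(p.min(-1)>95)
    m=m.astype(np.uint8); n,l,st,_=cv2.connectedComponentsWithStats(m); k=1+np.argmax(st[1:,4]); m=(l==k)
    P=W[m][:,:2].astype(np.float32); r=cv2.minAreaRect(P)
    # slot hole
    cs,h=cv2.findContours(m.astype(np.uint8),cv2.RETR_CCOMP,cv2.CHAIN_APPROX_NONE)
    hol=max((c for c,hh in zip(cs,h[0]) if hh[3]>=0),key=cv2.contourArea)
    Q=np.array([W[y,x] for x,y in hol[:,0]]); Q=Q[~np.isnan(Q).any(1)]
    print(' block',r,'z',np.median(W[m][:,2]),'slot',cv2.minAreaRect(Q[:,:2].astype(np.float32)))
def lamp(W,p,c,zr=(32,72)):
    D=np.hypot(W[...,0]-c[0],W[...,1]-c[1])
    m=(D<40)&(W[...,2]>zr[0])&(W[...,2]<zr[1]); P=W[m]
    f=least_squares(lambda q:np.hypot(P[:,0]-q[0],P[:,1]-q[1])-23,c,loss='soft_l1')
    m=(D<40)&(W[...,2]>76); S=W[m]
    g=least_squares(lambda q:np.linalg.norm(S-np.array([q[0],q[1],75]),axis=1)-23,c,loss='soft_l1')
    print(' body',f.x,len(P),'dome',g.x,'ztop',S[:,2].max() if len(S) else 0)
    m=(D<50)&(D>24)&(W[...,2]<14)&(p.max(-1)-p.min(-1)<22)
    B=W[m][:,:2]; r=cv2.minAreaRect(B.astype(np.float32)); u=np.linalg.svd(B-B.mean(0))[2][0]
    print(' bar',r,len(B),'ang',np.degrees(np.arctan2(u[1],u[0]))%180,'z',np.median(W[m][:,2]))
E
python3 - <<'E'
from fit import *
for n,t in(('top','top0'),('scene','sc0')):
    z=np.load(f'pics/{t}.npz'); W=world(n,z['d']); print(n); mount(W,z['p']); lamp(W,z['p'],(558,-115))
R=cv2.Rodrigues
from scipy.spatial.transform import Rotation as Ro
q=ctrl.sense()['ee_rot']; print(Ro.from_quat(np.r_[q[1:],q[0]]).as_matrix().round(4))
E
```

```text
top
 block ((567.5834350585938, 334.51776123046875), (128.34725952148438, 128.25718688964844), 89.7377700805664) z 32.582969919804356 slot ((567.0142211914062, 333.9085388183594), (57.55586242675781, 104.11286163330078), 89.54407501220703)
 body [ 557.18453525 -124.46598485] 49 dome [ 557.0727714  -124.77575889] ztop 102.2116217812932
 bar ((556.5943603515625, -123.9135513305664), (17.36650276184082, 82.87364959716797), 66.00191497802734) 64 ang 155.44490196687502 z 8.020791876124756
scene
 block ((566.069091796875, 332.955078125), (128.0231170654297, 130.86923217773438), 89.5723648071289) z 32.031058460130346 slot ((566.8685302734375, 333.89105224609375), (51.130435943603516, 103.95271301269531), 89.8577880859375)
 body [ 555.62003699 -124.2588501 ] 185 dome [ 555.62196857 -124.25926514] ztop 100.89859368290304
 bar ((555.3145141601562, -126.5667953491211), (26.618022918701172, 82.78645324707031), 63.85894775390625) 91 ang 155.0896778976632 z 7.158360396057196
[[-9.551e-01  2.963e-01 -6.000e-04]
 [ 2.963e-01  9.551e-01 -1.000e-03]
 [ 3.000e-04 -1.200e-03 -1.000e+00]]
```

Request:
move_arm([
  [[-40,-34,0],0,1],
  [[-85,-72,0],0,1],
  [[-130,-110,0],0,1],
  [[-175,-148,0],0,1],
  [[-220,-185,0],0,1],
  [[-265,-223,0],0,1],
  [[-310,-261,0],0,1],
  [[-350,-295,0],0,1],
  [[-390,-328,0],0,1],
  [[-400,-337,0],0,1],
], force=60)

```text
time_s: 1.35
eef_pos: [438.7, 58.9, 303.4]
ee_rot: [-0.0, 0.151, 0.988, -0.0]
force: [0.2, 0.2, -0.2]
grip_width: 0.999
```

Request:
move_arm([
  [[-40,-34,0],0,1],
  [[-85,-72,0],0,1],
  [[-130,-110,0],0,1],
  [[-160,-135,0],0,1],
  [[-168,-142,0],0,1],
  [[-168,-142,30],0,1],
  [[-168,-142,60],0,1],
  [[-168,-142,80],0,1],
  [[-168,-142,80],0,1],
  [[-168,-142,80],0,1],
])

```text
time_s: 2.6
eef_pos: [556.3, -123.8, 225.0]
ee_rot: [0.001, 0.149, 0.989, -0.0]
force: [0.1, 0.5, 0.5]
grip_width: 0.998
```

```bash
python3 - <<'E'
from fit import *
from scipy.spatial.transform import Rotation as Ro
s=ctrl.sense();q=s['ee_rot'];R=Ro.from_quat(np.r_[q[1:],q[0]]).as_matrix();print(s['time_s'],s['eef_pos'],s['joints'],s['grip_width'],s['force']);print(R.round(4))
print(R.T@(np.array([556.4,-124.4,110])-s['eef_pos']))
grab('scene','sc1');grab('top','top1')
E
```

```text
2.6 [ 556.32223834 -123.75132621  225.04534656] [-4.24406526e-01  4.79814654e-01  1.46882781e+00  5.81839384e-05
  1.19158342e+00 -1.69522302e+00] 0.9978139255036371 [0.12427639 0.51524967 0.51561907]
[[-9.553e-01  2.955e-01  1.300e-03]
 [ 2.955e-01  9.553e-01 -5.000e-04]
 [-1.400e-03 -1.000e-04 -1.000e+00]]
[-1.09188971e-01 -5.83380356e-01  1.15045671e+02]
```

View pics/sc1.png

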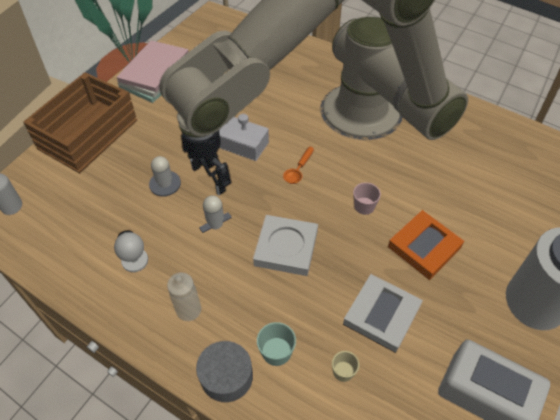

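The scene picture shows the open gripper over the lug lamp at (213,205), with the plain lamp at (162,175) clear of it. Now I'll descend and grip.

Request:
move_arm([
  [[0,0,30],0,1],
  [[0,0,60],0,1],
  [[0,0,85],0,1],
  [[0,0,100],0,1],
  [[0,0,110],0,1],
  [[0,0,114],0,1],
  [[0,0,114],0,1],
  [[0,0,114],0,0.45],
  [[0,0,114],0,0.3],
  [[0,0,114],0,0.3],
], force=60)

```text
time_s: 3.95
eef_pos: [556.3, -124.5, 110.4]
ee_rot: [0.0, 0.15, 0.989, -0.0]
force: [-0.6, -0.4, 3.4]
grip_width: 0.524
```

Request:
move_arm([
  [[0,0,0],0,0.2],
  [[0,0,0],0,0.2],
  [[0,0,0],0,0.2],
  [[0,0,0],0,0.2],
], force=60)

```text
time_s: 4.45
eef_pos: [556.3, -124.5, 110.4]
ee_rot: [0.0, 0.15, 0.989, -0.0]
force: [-1.3, -0.3, 5.4]
grip_width: 0.525
```

```bash
python3 - <<'E'
from fit import *
s=ctrl.sense();print(s['time_s'],s['eef_pos'],s['grip_width'],s['force'])
grab('scene','sc2')
cv2.imwrite('pics/c2.png',cv2.resize(np.load('pics/sc2.npz')['p'][130:270,130:310,::-1],None,fx=4,fy=4))
E
```

```text
4.45 [ 556.32157004 -124.48583918  110.41750996] 0.5250416671433081 [-1.26827928 -0.30424914  5.35148224]
```

View pics/c2.png

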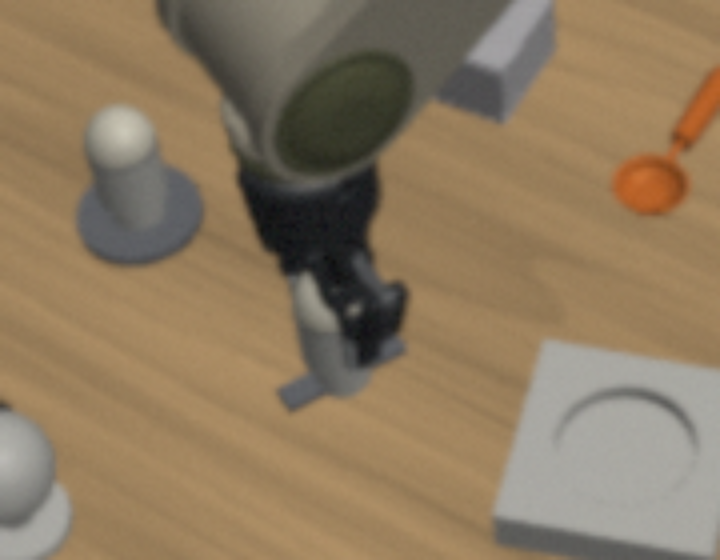

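The crop shows the lamp gripped upright, bar visible at (285-405, 345-405). Now I'll lift and carry it.

Request:
move_arm([
  [[0,0,-15],0,0.2],
  [[0,0,-45],0,0.2],
  [[0,0,-85],0,0.2],
  [[0,0,-115],0,0.2],
  [[8,28,-130],-3,0.2],
  [[20,71,-130],-8,0.2],
  [[34,120,-130],-13,0.2],
  [[48,170,-130],-18,0.2],
  [[62,219,-130],-22,0.2],
  [[74,260,-130],-24,0.2],
])

```text
time_s: 5.75
eef_pos: [562.1, 147.8, 240.6]
ee_rot: [0.0, -0.06, 0.998, 0.0]
force: [-0.1, -0.1, -1.4]
grip_width: 0.526
```

```bash
cat > st.py <<'E'
from fit import *
from scipy.spatial.transform import Rotation as Ro
def st(T=None):
    s=ctrl.sense();q=s['ee_rot'];R=Ro.from_quat(np.r_[q[1:],q[0]]).as_matrix()
    print(s['time_s'],s['eef_pos'].round(2),'F',s['force'].round(2),'T',s['wrist_torque'].round(2),'g',s['grip_width'],'j',s['joints'].round(2),'psi',np.degrees(np.arctan2(R[1,0],R[0,0])))
    if T is not None: print('tool shift',R.T@(np.array(T)-s['eef_pos']))
E
python3 -c "
from st import *
st([566.8,333.9,240.4])"
```

```text
5.75 [562.12 147.84 240.55] F [-0.12 -0.07 -1.37] T [0.   0.02 0.04] g 0.5258680011310183 j [ 0.06  0.49  1.41  0.    1.24 -1.64] psi -173.10738019297386
tool shift [-2.69723201e+01  1.84155292e+02  1.80557529e-01]
```

Request:
move_arm([
  [[-6,40,0],0,0.2],
  [[-13,85,0],0,0.2],
  [[-19,130,0],0,0.2],
  [[-24,165,0],0,0.2],
  [[-27,182,0],0,0.2],
  [[-27,182,0],0,0.2],
  [[-27,182,25],0,0.2],
  [[-27,182,50],0,0.2],
  [[-27,182,60],0,0.2],
  [[-27,182,60],0,0.2],
])

```text
time_s: 7.0
eef_pos: [568.1, 329.0, 180.0]
ee_rot: [-0.0, -0.059, 0.998, -0.0]
force: [-0.2, 0.7, -1.6]
grip_width: 0.524
```

```bash
python3 -c "
from st import *
st([566.8,333.9,140])
for n,t in(('top','top3'),('scene','sc3')):
    p,d=grab(n,t); W=world(n,d); D=np.hypot(W[...,0]-566.8,W[...,1]-333.9)
    m=(D<60)&(abs(W[...,2]-75)<7)&(p.max(-1)-p.min(-1)<25)
    B=W[m][:,:2]; print(n,len(B))
    if len(B)>5: print(cv2.minAreaRect(B.astype(np.float32)),B.mean(0))
p=np.load('pics/sc3.npz')['p'][180:360,290:490,::-1]; q=np.load('pics/top3.npz')['p'][90:270,40:240,::-1]
cv2.imwrite('pics/c3.png',cv2.resize(np.hstack([p,q]),None,fx=2,fy=2))
"
```

```text
7.0 [568.09 328.99 179.96] F [-0.18  0.71 -1.59] T [-0.02  0.01  0.02] g 0.5243332841630662 j [ 0.35  0.71  1.21 -0.    1.22 -1.34] psi -173.28695676765878
tool shift [ 0.68134345  5.03832293 39.96343135]
top 21
((578.0074462890625, 319.7237854003906), (65.77787780761719, 12.666598320007324), 8.212092399597168) [576.25153047 320.36981406]
scene 130
((591.9389038085938, 334.6231994628906), (39.169822692871094, 33.229339599609375), 11.686633110046387) [594.57801193 330.78603101]
```

View pics/c3.png

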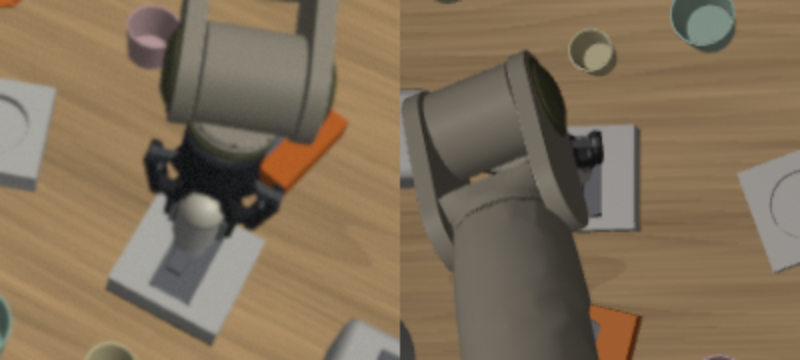

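Request:
move_arm([
  [[0.5,3,0],0,0.2],
  [[0.7,5,0],0,0.2],
  [[0.7,5,8],0,0.2],
  [[0.7,5,16],0,0.2],
  [[0.7,5,20],0,0.2],
  [[0.7,5,20],0,0.2],
])

```text
time_s: 7.85
eef_pos: [566.5, 334.6, 159.4]
ee_rot: [-0.0, -0.059, 0.998, -0.0]
force: [-0.5, 0.2, -1.2]
grip_width: 0.529
```

```bash
python3 -c "
from st import *
st([566.8,333.9,126])
p,d=grab('scene','sc4');W=world('scene',d)
D=np.hypot(W[...,0]-566.8,W[...,1]-333.9)
m=(D<32)&(W[...,2]>80)&(W[...,2]<150)&(p.min(-1)>70); S=W[m]; print(len(S))
g=least_squares(lambda q:np.where(S[:,2]>q[2],np.linalg.norm(S-q,axis=1),np.hypot(S[:,0]-q[0],S[:,1]-q[1]))-23,[566,334,125],loss='soft_l1');print('dome centre',g.x,g.cost)
# bar dark pixels
m=(D<55)&(W[...,2]>50)&(W[...,2]<62); B=W[m]; print(len(B),B.mean(0) if len(B) else 0, cv2.minAreaRect(B[:,:2].astype(np.float32)))
cv2.imwrite('pics/c4.png',cv2.resize(p[220:360,300:480,::-1],None,fx=4,fy=4))
"
```

```text
7.85 [566.5  334.61 159.37] F [-0.52  0.15 -1.23] T [0.04 0.01 0.  ] g 0.5292142803282248 j [ 0.36  0.73  1.22  0.    1.19 -1.33] psi -173.23981607674872
tool shift [-0.2449866  -0.73328635 33.37021854]
467
dome centre [566.04290002 335.92000792 124.03913837] 319.30240623515806
122 [593.57489776 335.80793518  56.67447513] ((591.2108764648438, 338.4108581542969), (36.369537353515625, 31.705562591552734), 7.888699531555176)
```

View pics/c4.png

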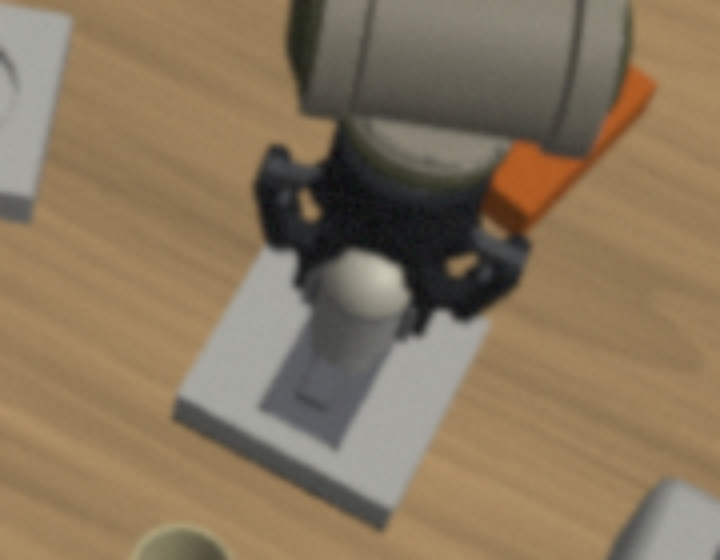

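The lug bar is aligned over the slot and centred within 2 mm. I'll lower to just above the plate.

Request:
move_arm([
  [[0,-1,5],0,0.2],
  [[0,-1,10],0,0.2],
  [[0,-1,15],0,0.2],
  [[0,-1,20],0,0.2],
  [[0,-1,25],0,0.2],
  [[0,-1,25],0,0.2],
])

```text
time_s: 8.65
eef_pos: [566.6, 333.6, 134.4]
ee_rot: [-0.0, -0.059, 0.998, -0.0]
force: [0.5, 0.4, -0.8]
grip_width: 0.525
```

```bash
python3 -c "
from st import *
st([566.8,333.9,123])
p,d=grab('scene','sc5')
cv2.imwrite('pics/c5.png',cv2.resize(p[220:360,300:480,::-1],None,fx=4,fy=4))
"
```

```text
8.65 [566.56 333.64 134.41] F [ 0.5   0.36 -0.79] T [ 0.06  0.04 -0.03] g 0.5251944746143162 j [ 0.35  0.76  1.24  0.    1.14 -1.33] psi -173.23860403067863
tool shift [-0.27614394  0.23239002 11.40566459]
```

View pics/c5.png

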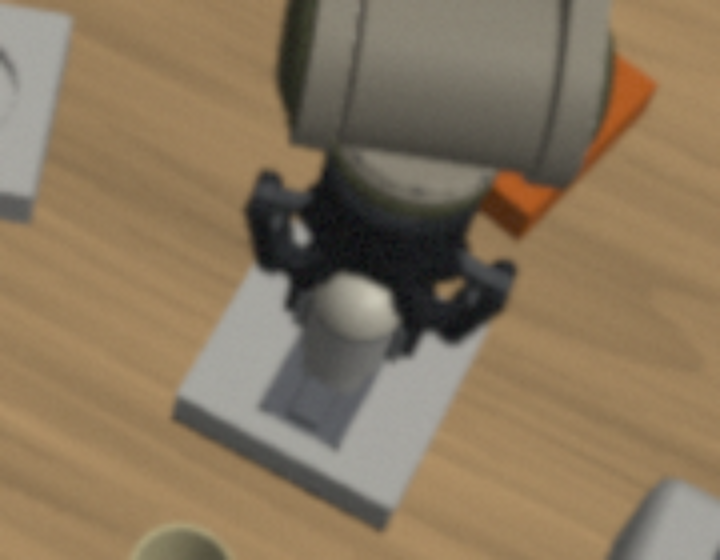

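The lugs are in the slot with no contact force. Now I'll push against the spring.

Request:
move_arm([
  [[0,0,2],0,0.2],
  [[0,0,4],0,0.2],
  [[0,0,6],0,0.2],
  [[0,0,8],0,0.2],
  [[0,0,10],0,0.2],
  [[0,0,11],0,0.2],
  [[0,0,11],0,0.2],
])

```text
time_s: 9.57
eef_pos: [566.8, 333.8, 124.1]
ee_rot: [0.0, -0.059, 0.998, 0.0]
force: [0.0, -0.4, 5.1]
grip_width: 0.525
```

```bash
python3 -c "
from st import *
st()"
```

```text
9.575 [566.83 333.76 124.07] F [ 0.01 -0.36  5.11] T [ 0.1   0.07 -0.03] g 0.5246730629590474 j [ 0.35  0.77  1.25  0.    1.12 -1.33] psi -173.23469367109774
```

The force of about 6 N matches roughly 9 mm of plate travel, so the lugs are below the top plate. Now the quarter-turn.

Request:
move_arm([
  [[0,0,0.5],9,0.2],
  [[0,0,0.5],18,0.2],
  [[0,0,0.5],27,0.2],
  [[0,0,0.5],36,0.2],
  [[0,0,0.5],45,0.2],
  [[0,0,0.5],54,0.2],
  [[0,0,0.5],63,0.2],
  [[0,0,0.5],72,0.2],
  [[0,0,0.5],81,0.2],
  [[0,0,0.5],90,0.2],
])

```text
time_s: 10.82
eef_pos: [566.9, 333.9, 123.8]
ee_rot: [0.0, 0.666, 0.746, 0.001]
force: [0.0, 1.2, 4.4]
grip_width: 0.528
```

Request:
move_arm([
  [[0,0,0],0,0.2],
  [[0,0,0],0,0.2],
])

```text
time_s: 11.08
eef_pos: [566.9, 333.8, 123.6]
ee_rot: [0.0, 0.663, 0.749, 0.0]
force: [0.8, 0.1, 4.8]
grip_width: 0.529
```

```bash
python3 -c "
from st import *
st()
p,d=grab('scene','sc6')
cv2.imwrite('pics/c6.png',cv2.resize(p[220:360,300:480,::-1],None,fx=4,fy=4))
"
```

```text
11.075 [566.91 333.76 123.62] F [0.81 0.1  4.79] T [ 0.05 -0.31 -0.05] g 0.5286686614644108 j [ 0.35  0.77  1.25 -0.    1.12  0.23] psi 96.93819360256799
```

View pics/c6.png

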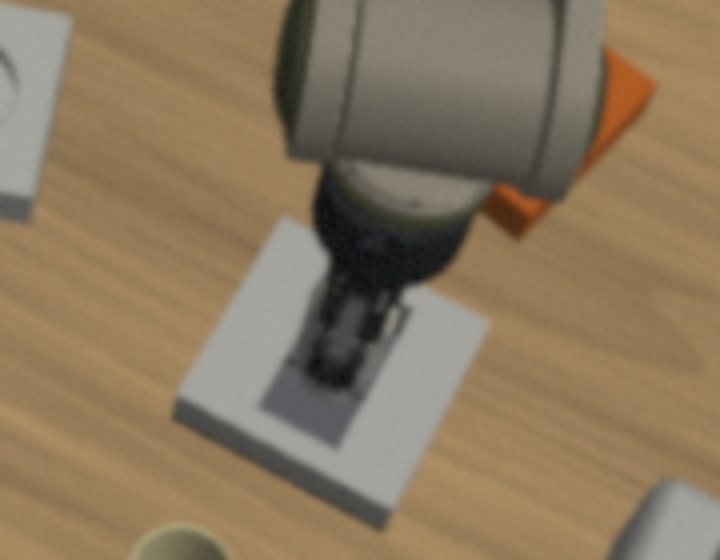

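No lugs show in the slot any more. I'll ease up to the locked height and open.

Request:
move_arm([
  [[0,0,-1],0,0.2],
  [[0,0,-2],0,0.2],
  [[0,0,-2.5],0,0.2],
  [[0,0,-2.5],0,0.2],
  [[0,0,-2.5],0,0.6],
  [[0,0,-2.5],0,0.8],
  [[0,0,-2.5],0,1],
  [[0,0,-2.5],0,1],
  [[0,0,-2.5],0,1],
  [[0,0,-2.5],0,1],
])

```text
time_s: 12.38
eef_pos: [566.7, 333.7, 125.9]
ee_rot: [-0.0, 0.664, 0.748, -0.0]
force: [0.6, -0.5, 0.0]
grip_width: 1.0
```

```bash
python3 -c "
from st import *
st()"
```

```text
12.375 [566.69 333.69 125.89] F [ 0.64 -0.53  0.04] T [ 0.   -0.01 -0.03] g 1.0003081957517403 j [0.35 0.77 1.25 0.   1.12 0.24] psi 96.76354925477294
```

Request:
move_arm([
  [[0,0,-10],0,1],
  [[0,0,-30],0,1],
  [[0,0,-60],0,1],
  [[0,0,-100],0,1],
  [[0,0,-140],0,1],
  [[-30,-20,-170],0,1],
  [[-75,-45,-180],0,1],
  [[-120,-80,-180],0,1],
  [[-165,-110,-180],0,1],
  [[-210,-140,-180],0,1],
])

```text
time_s: 13.62
eef_pos: [451.3, 107.3, 306.8]
ee_rot: [0.001, 0.664, 0.748, 0.0]
force: [1.0, -0.8, -0.5]
grip_width: 1.0
```

Request:
move_arm([
  [[-45,-20,0],0,1],
  [[-90,-40,0],0,1],
  [[-135,-60,0],0,1],
  [[-150,-70,0],0,1],
  [[-150,-70,0],0,1],
])

```text
time_s: 14.25
eef_pos: [400.3, -49.2, 306.6]
ee_rot: [0.001, 0.665, 0.747, 0.0]
force: [0.3, -0.6, -0.1]
grip_width: 0.999
```

```bash
python3 -c "
from st import *
st()
for n,t in(('top','top7'),('scene','sc7')):
    p,d=grab(n,t); W=world(n,d); D=np.hypot(W[...,0]-566.8,W[...,1]-333.9); m=(D<35)&(W[...,2]>96); S=W[m]
    g=least_squares(lambda q:np.linalg.norm(S-q,axis=1)-23,[566.8,333.9,91],loss='soft_l1');print(n,'dome centre',g.x,'top',np.percentile(S[:,2],98))
    m=(D<35)&(W[...,2]>50)&(W[...,2]<85);P=W[m]
    f=least_squares(lambda q:np.hypot(P[:,0]-q[0],P[:,1]-q[1])-23,[567,334],loss='soft_l1');print('body',f.x)
    mount(W,p)
    for a,b in (('plain',(397,187) if n=='top' else (160,165)),): print(a,W[b[1],b[0]], np.load('pics/W%s.npy'%n)[b[1],b[0]])
p=np.load('pics/sc7.npz')['p'][240:360,310:450,::-1]; q=np.load('pics/top7.npz')['p'][120:240,70:210,::-1]
cv2.imwrite('pics/c7.png',cv2.resize(np.hstack([p,q]),None,fx=2.8,fy=2.8,interpolation=cv2.INTER_CUBIC))
"
```

```text
14.25 [400.32 -49.23 306.61] F [ 0.26 -0.64 -0.07] T [-0.02 -0.04  0.03] g 0.9993444585987687 j [-0.41  0.04  1.82  0.    1.28 -0.53] psi 96.63459939284068
top dome centre [566.68680572 333.70359623  90.86568141] top 117.08898025037821
body [567.432252   333.91740175]
 block ((567.2989501953125, 334.27056884765625), (130.115966796875, 127.412109375), 89.8970718383789) z 32.66519521513176 slot ((567.8732299804688, 342.8556213378906), (103.96788024902344, 76.03109741210938), 1.197487711906433)
plain [ 519.37562831 -298.4665905    94.66321637] [ 519.93815554 -299.43247028   90.47379834]
scene dome centre [565.13057726 333.40340305  90.86240503] top 115.14726519533593
body [564.90088453 334.07027273]
 block ((566.2387084960938, 333.09832763671875), (127.70541381835938, 132.42742919921875), 89.67671203613281) z 31.884508051625986 slot ((560.0687866210938, 334.1441955566406), (117.74746704101562, 57.34646987915039), 4.951163291931152)
plain [ 534.22806678 -298.6382857    92.52975008] [ 532.66455093 -300.56919791   89.88038209]
```

View pics/c7.png

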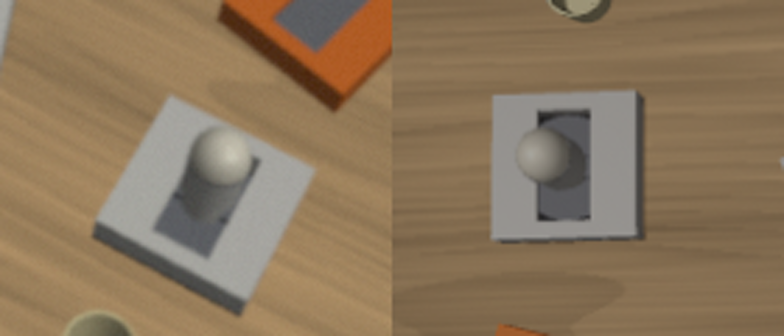

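View pics/sc7.png

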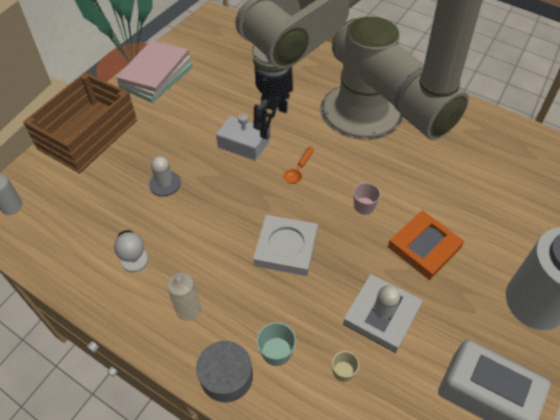

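Heights match the locked position: dome centre at 90.9 mm (expected 91), and dome and body centred together on the mount, so the lamp is upright. The bar no longer lies along the slot, the plain lamp hasn't moved, and the gripper is clear. Handing in.

```bash
python3 -c "
from rig import ctrl
print(ctrl.finish_job())"
```

```text
the job is handed in; nothing more can be done
None
```

The lug-footed night-light is locked in the white slotted mount, and I handed the job in at about 14.4 s of the 45 s allowed. I lowered its lugs through the slot, pushed down about 9 mm against the spring (about 6 N), turned it 90°, eased up, released and retreated.

**Last checks:**
- **Height:** both cameras put the dome centre at 90.9 mm, against 91 mm expected for an underside 16 mm below the top face.
- **Position:** the lamp is within about 2 mm of the mount's centre, and dome and body agree on that, so it stands upright.
- **Lugs:** they no longer show along the slot. I could not measure the final lug angle directly; it comes from the tool's measured turn of about 90°.
- **Plain lamp and contact:** the plain lamp reads within about 2 mm of its first position in plan. The gripper is open, touching nothing, and reads about zero force.

My re-fit of the slot outline after mounting was off because the lamp covers part of it, so I disregarded it. No other check disagreed.

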